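# Stand a clay tile on edge in the drilling jig and bring its end to the scribed line

### The arm

A 6-joint arm with a two-finger parallel gripper is mounted at the origin on the work surface. World frame = base frame: x ahead of the robot, y to its left, z up, the work surface at z = 0. Lengths are in mm, angles in degrees, forces in N, time in s.
With the tool pointing down it reaches from about 375 to 975 mm from the base axis. Payload 3.8 kg.
Tool frame: the origin (TCP) lies at the very end of the fingers, on their centre line; the grasp point (between the pads) lies 19 mm behind it; z points along the fingers, y is the line along which they close (so a half turn about z gives the same grasp; the last joint's range is limited). The gripper opens to 88 mm and grips with 3 to 60 N. Pads are 18 mm wide; open, the fingers measure 123 mm over their backs; the gripper's body (75 mm by 187 mm) begins 45 mm behind the grasp point.
Start: joints at [62.802, 15.12, 91.902, -0, 72.978, -2.114], TCP at [286.162, 611.334, 238.706] pointing down, gripper open.
Joint ranges: [-150.88, 150.88], [-54.13, 125.18], [17.81, 147.31], [-75.09, 255.09], [0, 152.58], [-146.25, 146.25]. Speed limits (degrees/s): [147.25, 147.25, 180, 180, 180, 180].

### API

Orientations are given as a 3x3 rotation matrix whose columns are the frame's x, y, z axes.
In Python, from workcell import observe, optics, bot gives the robot as it stands. The module is installed in compiled form; this text tells all that it offers.
- The arm moves only by the tool carry_out, never from a script. Its argument "commands" is a list of rows, each an object of numbers: "tx", "ty", "tz": the shift along the tool's x, y, z in cm; "spin": the turn about the tool's z in rad. A call has 1 to 20 rows; each row shifts and turns the commanded pose from where the row before left it, along the tool's axes as they then stand; what a row does not reach is not made up. A row lasts 1/12 s, in which the tool goes at most 41.7 mm and 7.16 degrees, less where a joint would pass 70% of its speed; a pose out of reach is approached as far as the arm can. A call is refused whole if a number of a shift passes 4.17 or a number of a turn 0.125, either way. A call with a gripper value outside its range is refused whole. "hand" is the opening, from -1 (shut) to 1 (fully open), so that 0 is half open, set as the call begins (left out, the last holds). The fingers move at their own pace and stop on an object; "newtons" is the grip in N (left out, the last holds). Time passes only in rows, so rows that do not move let the fingers close. It gives the time, the measured TCP pose, the force, the opening and the grip force at its end, in the units of the state.
- observe(): the state, without advancing time (a new reading comes with each control period).
- optics.get_image(name): name is "scene" or "top"; returns (picture, depth): 420x560x3 uint8, blue, green, red; 420x560 float32, mm along the optical axis (not along the pixel's ray), 0 where there is no reading.
- optics.get_calibration(name): a dict with "K" (3x3 intrinsics, pixels), "position" and "attitude" of the camera in the world. Camera axes: x right, y down, z forward; pixel columns grow to the right and rows downward; lengths in mm; the calibration is good to about 2 mm. A picture is of the moment at which its call begins. get_calibration takes no time and is no camera call.
- bot.job_done(): hands the job in; it is judged then, once.
The state is a dict: "time": time; "joints": joint angles; "qd": joint speeds; "joint_efforts": joint torques, N m; "eef_pos": TCP position; "eef_rot": TCP orientation; "force": force on the tool from outside, world axes, zero at the start; "ft_torque": the same for the moment, N m; "width": opening from 0.0 (shut) to 1.0 (fully open); "gripper_force": force on a finger pad.
Only numpy, scipy, OpenCV 4.12 (cv2) and the standard library are available. Lean on these libraries where they do the work, as an engineer would, in place of code of your own. Each camera call takes 0.05 s, during which the arm holds its last target. There are 200 camera calls.

### The job

Tip the clay tile that leans over the jig's batten up onto its long edge, so that it stands upright and flat against the wooden fence under the bridge bar. Then push it along the fence until its leading end meets the scribed line, without running well past it, and leave it standing there by itself. Leave the bowl, tape dispenser and wire spool where they are.

Things in the scene. Friction and masses are not known exactly. Their poses are not given: they have to be found in the camera images.
- tile: fired-clay tile, loose, 20 x 120 x 80 mm, 0.3 to 0.5 kg, origin at its centre. Own axes: y along the 120 mm; z along the 80 mm (up once it stands on its long edge); x through the 20 mm (into the fence once it stands). At the start it leans at 30 degrees from level, lower long edge on the bed, its lowest line 24 mm in front of the fence face, resting on the batten, raised edge away from the fence (robot's left).
- raised_edge (a point): mid-point of the underside corner of the tile's raised long edge: at the start 40 mm above the bed, 93 mm in front of the fence face and 21 mm beyond the batten's front, so it is free to be lifted from below. Pushed up here or a little further in, the tile pivots on its lower edge, sliding a few mm; it stands by itself once upright.
- tile_end (a point): centre of the tile's leading end face (20 by 80 mm), 60 mm from the tile's centre along the tile's own -y; this is the end that faces the scribed line
- line (a point): where the scribed line meets the foot of the fence face, on the bed's top. The line: dark, 1.5 mm wide on a 16 mm aluminium inlay, across the bed, up the fence face and over its top. Axes: x square to the fence, into it (about to the robot's right); y along the fence, away from the robot; z up. At the start the tile's leading end is 35 to 75 mm to the +y side. Nothing stops the tile at the line.
- jig: drilling jig, fixed, axes as the line's; origin on the bench, 40 mm in front (-x) of the fence face, mid-length. All 400 mm long in y: plywood bed 18 mm thick, from 100 mm in front of the fence face to 50 mm behind; upright wooden fence 18 mm thick, 50 mm high above the bed; wooden batten 12 mm wide, 21 mm high above the bed, its fence side 60 mm in front of the fence face.
- bar (a point): mid-point of the jig's bridge bar (steel, 16 mm thick, along y): 5 mm behind the fence face, 160 mm above the bed. Posts 33 mm behind the fence face, 185 mm to either side; a 34 mm drill guide block on the bar 155 mm to the -y side reaches down to 120 mm above the bed. No room for an upright gripper at the fence: the tool must lean back from it.
- bowl: steel bowl, 150 mm across, 55 mm high, loose; origin under its centre; leave alone
- dispenser: black tape dispenser, 60 by 100 by 68 mm high, loose; origin under its centre; leave alone
- spool: spool of copper wire, 70 mm across, 50 mm high, loose; origin under its centre; leave alone
Things that resemble listed ones, but are neither listed nor needed, are in the scene too. Leave any red or white look-alike of the tile alone.

How it is judged:
By the outcome, as a careful person would: the job done as asked, in the order asked, and still so for the second after the job is handed in, with the robot touching nothing.
It also fails if it takes over 64 s, if anything falls off the work surface, if the arm or the gripper's body presses on something with over 40 N, if the wrist force passes 120 N, or if a joint passes its speed limit or range.

## Working session

There is one attempt and no reset: what is moved stays moved. The work goes in short steps, Python scripts to look and compute and a tool call to move; the robot and the scene stay as the last step left them, time stands still between calls to the robot, and variables do not carry over. Pictures are saved under pics/ and viewed, at most 10 in all, crops included, and the job is handed in when it is done.

Besides the shell and the picture viewer there is one more tool, called after ">>>" as name([rows], argument=value, ...), one row to a line, values as JSON. carry_out: Moves the arm, as the interface text tells. Its arguments: {"type":"object","properties":{"commands":{"type":"array","items":{"type":"object","properties":{"tx":{"type":"number"},"ty":{"type":"number"},"tz":{"type":"number"},"spin":{"type":"number"}}}},"hand":{"type":"number"},"newtons":{"type":"number"}},"required":["commands"]}

```bash
mkdir -p pics; cat > h.py <<'E'
import numpy as np, cv2
from workcell import observe, optics, bot
def grab(n):
    im,d=optics.get_image(n); c=optics.get_calibration(n)
    K=np.array(c["K"]);R=np.array(c["attitude"]);p=np.array(c["position"])
    return im,d,K,R,p
def world(u,v,z,K,R,p):
    r=R@np.linalg.inv(K)@np.array([u,v,1.]); return p+r*(z-p[2])/r[2]
def cloud(d,K,R,p):
    v,u=np.mgrid[:d.shape[0],:d.shape[1]]
    P=np.stack([(u-K[0,2])/K[0,0]*d,(v-K[1,2])/K[1,1]*d,d],-1)
    W=P@R.T+p; W[d<=0]=np.nan; return W
E
python3 - <<'E'
from h import *
for n in("scene","top"):
    im,d,K,R,p=grab(n); cv2.imwrite(f"pics/{n}0.png",im); np.savez(f"{n}0.npz",im=im,d=d,K=K,R=R,p=p)
    print(n,p,R.round(3).tolist(),K.round(1).tolist())
s=observe(); print(s["time"],s["eef_rot"],s["force"],s["width"])
E
```

```text
scene [1052.29180539  839.99013253  791.69176352] [[-0.868, 0.289, -0.404], [0.496, 0.485, -0.72], [-0.012, -0.825, -0.565]] [[430.9, 0.0, 275.4], [0.0, 430.9, 206.9], [0.0, 0.0, 1.0]]
top [ 361.96616158    1.4622623  1182.52525758] [[-0.006, -0.978, 0.209], [-1.0, 0.005, -0.007], [0.006, -0.209, -0.978]] [[456.8, 0.0, 278.4], [0.0, 456.8, 215.2], [0.0, 0.0, 1.0]]
0.1 [[-9.05660258e-01  4.24003102e-01 -9.30856020e-04]
 [ 4.24004113e-01  9.05658548e-01 -1.76247647e-03]
 [ 9.57422221e-05 -1.99089167e-03 -9.99998014e-01]] [-0.45982395 -0.93487327  0.38128951] 1.0005321865550976
```

View pics/scene0.png

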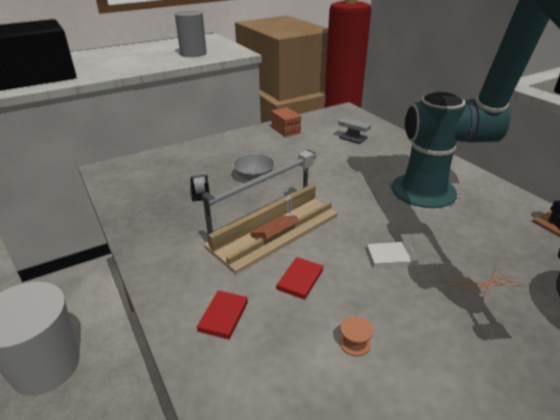

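View pics/top0.png

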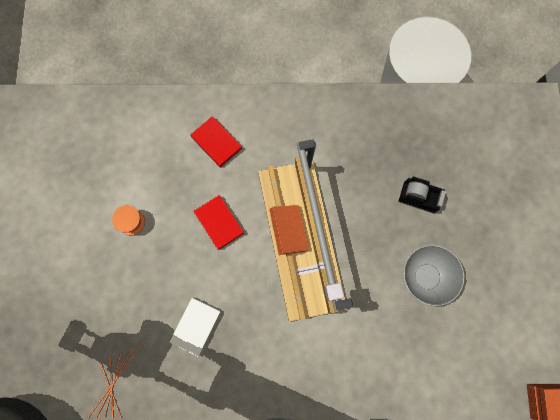

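The scene view shows the tile at (275,227) on the jig. The top view shows the tile at (290,230), the scribed line near (310,269) on the robot's side, the bed's front edge from (261,171) to (292,320), and the drill guide block at (335,291).

```bash
python3 - <<'E'
from h import *
z=np.load("top0.npz");im,d,K,R,p=[z[k] for k in("im","d","K","R","p")]
cv2.imwrite("pics/crop.png",cv2.resize(im[150:330,240:380],None,fx=3.3,fy=3.3,interpolation=cv2.INTER_CUBIC))
hsv=cv2.cvtColor(im,cv2.COLOR_BGR2HSV)
wood=((hsv[...,0]>10)&(hsv[...,0]<25)&(hsv[...,1]>80)&(hsv[...,2]>90)).astype(np.uint8)
wood[:,:245]=0;wood[:,360:]=0;wood[:150]=0;wood[335:]=0
L=[]
for v in range(178,312,4):
    c=np.flatnonzero(wood[v]); 
    if len(c): L.append(world(c[0]-.5,v,18,K,R,p)[:2])
L=np.array(L);vx=cv2.fitLine(L.astype(np.float32),cv2.DIST_HUBER,0,.01,.01).ravel();print("front edge",vx)
t=((hsv[...,0]<10)&(hsv[...,1]>120)).astype(np.uint8);t[:,:255]=0;t[:,330:]=0;t[:190]=0;t[270:]=0
c=max(cv2.findContours(t,0,2)[0],key=cv2.contourArea);print(cv2.contourArea(c),cv2.approxPolyDP(c,4,True).reshape(-1,2).tolist())
W=cloud(d,K,R,p);m=cv2.erode(t,np.ones((5,5)))>0
P=W[m];P=P[~np.isnan(P[:,0])];cc=P.mean(0);n=np.linalg.svd(P-cc)[2][2];print("tile plane",cc,n)
E
```

```text
front edge [9.8016095e-01 1.9820321e-01 5.5621948e+02 1.3068021e+01]
1282.5 [[271, 208], [279, 253], [306, 250], [298, 206]]
tile plane [571.62598948 -25.62248635  61.11268918] [-0.09125417  0.47683359 -0.8742439 ]
```

View pics/crop.png

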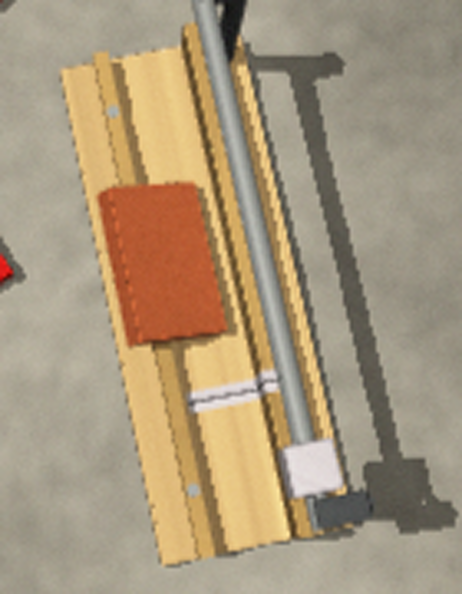

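>>> carry_out([
  {"spin": 0.1167},
  {"spin": 0.1167},
  {"spin": 0.1167},
  {"spin": 0.1167},
  {"spin": 0.1167},
  {"spin": 0.1167},
  {"spin": 0.1167},
  {"spin": 0.1167},
  {"ty": -3.5},
  {"ty": -4},
  {"ty": -4},
  {"ty": -4},
  {"ty": -4},
  {"ty": -4},
  {"ty": -4},
  {"ty": -4},
  {"ty": -4},
  {"ty": -4},
], hand=-1)

```text
schema error: expected keys tx, ty, tz, spin
```

```bash
cat >> h.py <<'E'
ey=np.array([.9802,.1982,0]);ex=np.array([.1982,-.9802,0]);ez=np.array([0,0,1.])
F=np.array([ex,ey,ez]) # world->jig directions; fence face at ex=197.4
def J(P): return (F@np.asarray(P))-[197.4,0,18]
def st():
    s=observe();R=np.array(s["eef_rot"]);print("t",round(s["time"],2),"jigpos",J(s["eef_pos"]).round(1),"tool x,y,z in jig:",(F@R).T.round(3).tolist(),"q",np.round(s["joints"],1),"f",(F@s["force"]).round(1),"w",round(s["width"],2)); return s
E
python3 - <<'E'
from h import *
z=np.load("top0.npz");K,R,p=[z[k] for k in("K","R","p")]
f=lambda a,b,h:J(world(240+a/3.3-.35,150+b/3.3-.35,18+h,K,R,p)).round(1)
print("line bed",f(200,402,0),f(235,393,0),"fence foot?",f(262,385,50))
print("tile",f(133,345,40),f(228,332,17.3),f(103,190,57),f(196,184,17.3),"fence top front",f(185,40,50),f(288,530,50))
print("ends",f(62,70,0),f(160,562,0),f(110,110,21),"guide",f(315,467,176))
st()
E
```

```text
line bed [-45.4 442.8   0. ] [-17.5 444.1   0. ] fence foot? [ -1.3 442.   50. ]
tile [-88.2 491.6  40. ] [-14.1 489.4  17.3] [-86.9 609.1  57. ] [-13.3 608.1  17.3] fence top front [-4.000e-01  7.147e+02  5.000e+01] [ -6.2 335.8  50. ]
ends [-97.2 726.2   0. ] [-100.6  331.7    0. ] [-67.2 679.6  21. ] guide [  6.3 373.4 176. ]
t 0.1 jigpos [-739.4  401.3  219.5] tool x,y,z in jig: [[-0.595, -0.804, 0.0], [-0.804, 0.595, -0.002], [0.002, -0.001, -1.0]] q [62.8 15.2 92.   0.  73.  -2.1] f [ 0.8 -0.6  0.4] w 1.0
```

>>> carry_out([
  {"tx": 0, "ty": 0, "tz": 0, "spin": 0.1167},
  {"tx": 0, "ty": 0, "tz": 0, "spin": 0.1167},
  {"tx": 0, "ty": 0, "tz": 0, "spin": 0.1167},
  {"tx": 0, "ty": 0, "tz": 0, "spin": 0.1167},
  {"tx": 0, "ty": 0, "tz": 0, "spin": 0.1167},
  {"tx": 0, "ty": 0, "tz": 0, "spin": 0.1167},
  {"tx": 0, "ty": 0, "tz": 0, "spin": 0.1167},
  {"tx": 0, "ty": 0, "tz": 0, "spin": 0.1167},
  {"tx": 0, "ty": -3.5, "tz": 0, "spin": 0},
  {"tx": 0, "ty": -4, "tz": 0, "spin": 0},
  {"tx": 0, "ty": -4, "tz": 0, "spin": 0},
  {"tx": 0, "ty": -4, "tz": 0, "spin": 0},
  {"tx": 0, "ty": -4, "tz": 0, "spin": 0},
  {"tx": 0, "ty": -4, "tz": 0, "spin": 0},
  {"tx": 0, "ty": -4, "tz": 0, "spin": 0},
  {"tx": 0, "ty": -4, "tz": 0, "spin": 0},
  {"tx": 0, "ty": -4, "tz": 0, "spin": 0},
  {"tx": 0, "ty": -4, "tz": 0, "spin": 0},
], hand=-1)

```text
time: 1.6
eef_pos: [-102.7, 532.0, 238.4]
eef_rot: [[-0.198, 0.98, 0.0], [0.98, 0.198, -0.001], [-0.001, -0.0, -1.0]]
force: [0.3, 0.3, 0.2]
width: 0.004
gripper_force: 0.0
```

```bash
python3 -c "
from h import *
st()"
```

```text
t 1.6 jigpos [-739.2    4.8  220.4] tool x,y,z in jig: [[-1.0, 0.0, -0.001], [0.0, 1.0, -0.0], [0.001, -0.0, -1.0]] q [ 98.3   0.7 108.2   0.   71.1  86.9] f [-0.3  0.3  0.2] w 0.0
```

>>> carry_out([
  {"tx": -4, "ty": 0, "tz": 0, "spin": 0},
  {"tx": -4, "ty": 0, "tz": 0, "spin": 0},
  {"tx": -4, "ty": 0, "tz": 0, "spin": 0},
  {"tx": -3, "ty": 0, "tz": 0, "spin": 0},
  {"tx": -2, "ty": 0, "tz": 0, "spin": 0},
  {"tx": -2, "ty": 0, "tz": 0, "spin": 0},
  {"tx": -2, "ty": 0, "tz": 0, "spin": 0},
  {"tx": -2, "ty": 0, "tz": 0, "spin": 0},
])

```text
time: 2.27
eef_pos: [-55.3, 306.2, 238.2]
eef_rot: [[-0.198, 0.98, 0.0], [0.98, 0.198, -0.001], [-0.001, -0.0, -1.0]]
force: [0.3, 0.1, 0.5]
width: 0.003
gripper_force: 0.0
```

```bash
python3 -c "
from h import *
st()"
```

```text
t 2.27 jigpos [-508.5    6.5  220.2] tool x,y,z in jig: [[-1.0, -0.0, -0.001], [-0.0, 1.0, -0.0], [0.001, -0.0, -1.0]] q [ 95.6 -28.2 130.8  -0.   77.5  84.2] f [-0.1  0.3  0.5] w 0.0
```

>>> carry_out([
  {"tx": -2, "ty": 0, "tz": 0, "spin": 0},
  {"tx": -2, "ty": 0, "tz": 0, "spin": 0},
  {"tx": -2, "ty": 0, "tz": 0, "spin": 0},
  {"tx": -2, "ty": 0, "tz": 0, "spin": 0},
  {"tx": -2, "ty": 0, "tz": 0, "spin": 0},
])

```text
time: 2.68
eef_pos: [-35.5, 208.4, 238.2]
eef_rot: [[-0.198, 0.98, 0.0], [0.98, 0.198, -0.001], [-0.001, -0.0, -1.0]]
force: [-0.0, -0.2, 0.9]
width: 0.006
gripper_force: 0.0
```

```bash
python3 -c "
from h import *
st()"
```

```text
t 2.68 jigpos [-408.7    6.5  220.2] tool x,y,z in jig: [[-1.0, -0.0, -0.001], [-0.0, 1.0, -0.0], [0.001, -0.0, -1.0]] q [ 92.9 -43.8 138.   -0.   85.8  81.5] f [ 0.2 -0.1  0.9] w 0.01
```

>>> carry_out([
  {"tx": 1, "ty": 2, "tz": 0, "spin": 0},
  {"tx": 1, "ty": 2, "tz": 0, "spin": 0},
  {"tx": 1, "ty": 2.5, "tz": 0, "spin": 0},
  {"tx": 0.5, "ty": 3, "tz": 0, "spin": 0},
  {"tx": 0, "ty": 3.5, "tz": 0, "spin": 0},
  {"tx": 0, "ty": 3.5, "tz": 0, "spin": 0},
  {"tx": 0, "ty": 4, "tz": 0, "spin": 0},
  {"tx": 0, "ty": 4, "tz": 0, "spin": 0},
  {"tx": 0, "ty": 4, "tz": 0, "spin": 0},
  {"tx": -3.5, "ty": 2, "tz": 0, "spin": 0},
  {"tx": -3.5, "ty": 2, "tz": 0, "spin": 0},
  {"tx": -3.5, "ty": 2, "tz": 0, "spin": 0},
  {"tx": -3.5, "ty": 2, "tz": 0, "spin": 0},
  {"tx": -3.5, "ty": 2, "tz": 0, "spin": 0},
  {"tx": -3.5, "ty": 2, "tz": 0, "spin": 0},
  {"tx": -3.5, "ty": 2, "tz": 0, "spin": 0},
  {"tx": -4, "ty": -1, "tz": 0, "spin": 0},
  {"tx": -4, "ty": -1, "tz": 0, "spin": 0},
  {"tx": -4, "ty": -1, "tz": 0, "spin": 0},
  {"tx": -4, "ty": -1, "tz": 0, "spin": 0},
])

```text
time: 4.35
eef_pos: [414.3, -78.6, 238.3]
eef_rot: [[-0.198, 0.98, -0.0], [0.98, 0.198, 0.0], [0.0, -0.0, -1.0]]
force: [-0.2, 0.1, 0.2]
width: 0.006
gripper_force: 0.0
```

>>> carry_out([
  {"tx": -4, "ty": -1, "tz": 0, "spin": 0},
  {"tx": -4, "ty": -1, "tz": 0, "spin": 0},
  {"tx": -4, "ty": -1, "tz": 0, "spin": 0},
  {"tx": -4, "ty": -1, "tz": 0, "spin": 0},
  {"tx": -3, "ty": -2.5, "tz": 0, "spin": 0},
  {"tx": -3, "ty": -2.5, "tz": 0, "spin": 0},
  {"tx": -3, "ty": -2.5, "tz": 0, "spin": 0},
  {"tx": -3, "ty": -2.5, "tz": 0, "spin": 0},
  {"tx": -3, "ty": -2.5, "tz": 0, "spin": 0},
  {"tx": -3, "ty": -2.5, "tz": 0, "spin": 0},
  {"tx": -3, "ty": -2.5, "tz": 0, "spin": 0},
  {"tx": -3, "ty": -2.5, "tz": 0, "spin": 0},
  {"tx": -3, "ty": -2.5, "tz": 0, "spin": 0},
  {"tx": -3, "ty": -2.5, "tz": 0, "spin": 0},
  {"tx": -3, "ty": -2.5, "tz": 0, "spin": 0},
  {"tx": -4, "ty": -1, "tz": 0, "spin": 0},
  {"tx": -4, "ty": -1, "tz": 0, "spin": 0},
])

```text
time: 5.77
eef_pos: [197.8, -703.2, 238.1]
eef_rot: [[-0.196, 0.981, -0.0], [0.981, 0.196, 0.001], [0.001, -0.0, -1.0]]
force: [0.6, -0.9, 0.3]
width: 0.006
gripper_force: 0.0
```

```bash
python3 -c "
from h import *
st()"
```

```text
t 5.77 jigpos [531.   54.5 220.1] tool x,y,z in jig: [[-1.0, 0.002, 0.001], [0.002, 1.0, -0.0], [-0.001, -0.0, -1.0]] q [-76.2  21.1  84.2  -0.   74.7 -87.6] f [1.  0.4 0.3] w 0.01
```

>>> carry_out([
  {"tx": -4, "ty": -1, "tz": 0, "spin": 0},
  {"tx": -4, "ty": -1, "tz": 0, "spin": 0},
  {"tx": -4, "ty": -1, "tz": 0, "spin": 0},
  {"tx": -4, "ty": -1, "tz": 0, "spin": 0},
  {"tx": -4, "ty": -1, "tz": 0, "spin": 0},
  {"tx": -4, "ty": -0.5, "tz": 0, "spin": 0},
  {"tx": -4, "ty": 0, "tz": 0, "spin": 0},
  {"tx": -3, "ty": 0, "tz": 0, "spin": 0},
  {"tx": -3, "ty": 0, "tz": 0, "spin": 0},
])

```text
time: 6.52
eef_pos: [203.4, -999.3, 206.9]
eef_rot: [[-0.198, 0.98, -0.0], [0.98, 0.198, 0.006], [0.006, 0.001, -1.0]]
force: [-0.6, 3.0, -4.3]
width: 0.006
gripper_force: 0.0
```

```bash
python3 -c "
from h import *
st()"
```

```text
t 6.52 jigpos [822.4   1.3 188.9] tool x,y,z in jig: [[-1.0, 0.001, 0.006], [0.001, 1.0, 0.001], [-0.006, 0.001, -1.0]] q [-79.9  63.9  18.8   0.   97.6 -91.3] f [-3.1 -0.  -4.3] w 0.01
```

>>> carry_out([
  {"tx": -4.1, "ty": 0, "tz": -0.5, "spin": 0},
  {"tx": -4.1, "ty": 0, "tz": -0.5, "spin": 0},
  {"tx": -4.1, "ty": 0, "tz": -0.5, "spin": 0},
  {"tx": -4.1, "ty": 0, "tz": -0.5, "spin": 0},
  {"tx": -4.1, "ty": 0, "tz": -0.5, "spin": 0},
  {"tx": -4.1, "ty": 0, "tz": -0.5, "spin": 0},
  {"tx": -4.1, "ty": 0, "tz": -0.5, "spin": 0},
  {"tx": -4.1, "ty": 0, "tz": -0.5, "spin": 0},
])

```text
time: 7.18
eef_pos: [219.9, -1081.3, 234.0]
eef_rot: [[-0.192, 0.98, 0.05], [0.949, 0.198, -0.245], [-0.25, 0.0, -0.968]]
force: [-0.5, 0.5, -0.2]
width: 0.004
gripper_force: 0.0
```

```bash
python3 -c "
from h import *
st()"
```

```text
t 7.18 jigpos [906.1   1.2 216. ] tool x,y,z in jig: [[-0.968, 0.0, -0.25], [0.0, 1.0, 0.0], [0.25, 0.0, -0.968]] q [-79.9  63.5  17.9   0.4  84.1 -91.3] f [-0.6 -0.4 -0.2] w 0.0
```

>>> carry_out([
  {"tx": -4.1, "ty": 0, "tz": 0.5, "spin": 0},
  {"tx": -4.1, "ty": 0, "tz": 0.5, "spin": 0},
  {"tx": -4.1, "ty": 0, "tz": 0.7, "spin": 0},
  {"tx": -4.1, "ty": 0, "tz": 0.7, "spin": 0},
  {"tx": -4.1, "ty": 0, "tz": 0.7, "spin": 0},
  {"tx": -4.1, "ty": 0, "tz": 0.7, "spin": 0},
  {"tx": -4.1, "ty": 0, "tz": 0.7, "spin": 0},
  {"tx": -4.1, "ty": 0, "tz": 0.7, "spin": 0},
  {"tx": -4.1, "ty": 0, "tz": 0.7, "spin": 0},
  {"tx": -4.1, "ty": 0, "tz": 0.7, "spin": 0},
  {"tx": -4.1, "ty": 0, "tz": 0.7, "spin": 0},
  {"tx": -4.1, "ty": 0, "tz": 0.7, "spin": 0},
])

```text
time: 8.18
eef_pos: [242.0, -1192.3, 253.4]
eef_rot: [[-0.164, 0.98, 0.111], [0.813, 0.198, -0.547], [-0.558, 0.001, -0.83]]
force: [0.8, -0.9, 0.2]
width: 0.005
gripper_force: 0.0
```

```bash
python3 -c "
from h import *
st()"
```

```text
t 8.18 jigpos [1.0192e+03 9.0000e-01 2.3540e+02] tool x,y,z in jig: [[-0.83, 0.0, -0.558], [-0.0, 1.0, 0.001], [0.558, 0.001, -0.83]] q [-79.9  65.   17.9   0.9  63.1 -91.5] f [1.  0.6 0.2] w 0.0
```

>>> carry_out([
  {"tx": -4, "ty": 0, "tz": 1, "spin": 0},
  {"tx": -4, "ty": 0, "tz": 1, "spin": 0},
  {"tx": -4, "ty": 0, "tz": 1, "spin": 0},
  {"tx": -4, "ty": 0, "tz": 1, "spin": 0},
  {"tx": -4, "ty": 0, "tz": 1, "spin": 0},
  {"tx": -4, "ty": 0, "tz": 1, "spin": 0},
])

```text
time: 8.68
eef_pos: [249.5, -1230.7, 303.2]
eef_rot: [[-0.144, 0.98, 0.137], [0.713, 0.198, -0.672], [-0.686, 0.001, -0.728]]
force: [0.1, 0.6, -0.1]
width: 0.007
gripper_force: 0.0
```

```bash
python3 -c "
from h import *
st()"
```

```text
t 8.68 jigpos [1.0583e+03 7.0000e-01 2.8520e+02] tool x,y,z in jig: [[-0.728, 0.0, -0.686], [-0.0, 1.0, 0.001], [0.686, 0.001, -0.728]] q [-79.9  64.2  17.9   1.2  54.6 -91.7] f [-0.5  0.2 -0.1] w 0.01
```

>>> carry_out([
  {"tx": 1.5, "ty": 0.4, "tz": -1.4, "spin": 0},
  {"tx": 2.89, "ty": 0.8, "tz": -2.72, "spin": 0},
  {"tx": 2.89, "ty": 0.8, "tz": -2.72, "spin": 0},
  {"tx": 2.89, "ty": 0.8, "tz": -2.72, "spin": 0},
  {"tx": 2.89, "ty": 0.8, "tz": -2.72, "spin": 0},
  {"tx": 2.89, "ty": 0.8, "tz": -2.72, "spin": 0},
  {"tx": 2.89, "ty": 0.8, "tz": -2.72, "spin": 0},
  {"tx": 2.89, "ty": 0.8, "tz": -2.72, "spin": 0},
  {"tx": 2.89, "ty": 0.8, "tz": -2.72, "spin": 0},
  {"tx": 2.89, "ty": 0.8, "tz": -2.72, "spin": 0},
  {"tx": 2.89, "ty": 0.8, "tz": -2.72, "spin": 0},
  {"tx": 2.89, "ty": 0.8, "tz": -2.72, "spin": 0},
  {"tx": 2.89, "ty": 0.8, "tz": -2.72, "spin": 0},
  {"tx": 2.89, "ty": 0.8, "tz": -2.72, "spin": 0},
  {"tx": 2.89, "ty": 0.8, "tz": -2.72, "spin": 0},
  {"tx": 2.89, "ty": 0.8, "tz": -2.72, "spin": 0},
  {"tx": 2.89, "ty": 0.8, "tz": -2.72, "spin": 0},
  {"tx": 2.89, "ty": 0.8, "tz": -2.72, "spin": 0},
  {"tx": 2.89, "ty": 0.8, "tz": -2.72, "spin": 0},
])

```text
time: 10.27
eef_pos: [248.7, -489.7, 305.4]
eef_rot: [[-0.142, 0.98, 0.137], [0.712, 0.197, -0.674], [-0.687, 0.002, -0.726]]
force: [1.3, 0.7, 0.5]
width: 0.002
gripper_force: 0.0
```

```bash
python3 -c "
from h import *
st()"
```

```text
t 10.27 jigpos [331.9 146.7 287.4] tool x,y,z in jig: [[-0.726, 0.002, -0.687], [0.001, 1.0, 0.002], [0.687, 0.001, -0.726]] q [-56.5 -24.6 131.4 -26.7  34.9 -51.1] f [-0.4  1.4  0.5] w 0.0
```

>>> carry_out([
  {"tx": 0, "ty": 2, "tz": 0, "spin": 0},
  {"tx": 0, "ty": 3.5, "tz": 0, "spin": 0},
  {"tx": 0, "ty": 4, "tz": 0, "spin": 0},
  {"tx": 0, "ty": 4, "tz": 0, "spin": 0},
  {"tx": 0, "ty": 4, "tz": 0, "spin": 0},
  {"tx": 0, "ty": 4, "tz": 0, "spin": 0},
  {"tx": 0, "ty": 4, "tz": 0, "spin": 0},
  {"tx": 0, "ty": 4, "tz": 0, "spin": 0},
  {"tx": 0, "ty": 4, "tz": 0, "spin": 0},
  {"tx": 2.8, "ty": 0.7, "tz": -2.65, "spin": 0},
  {"tx": 2.8, "ty": 0.7, "tz": -2.65, "spin": 0},
  {"tx": 2.8, "ty": 0.7, "tz": -2.65, "spin": 0},
  {"tx": 2.8, "ty": 0.7, "tz": -2.65, "spin": 0},
  {"tx": 2.8, "ty": 0.7, "tz": -2.65, "spin": 0},
  {"tx": 2.8, "ty": 0.7, "tz": -2.65, "spin": 0},
  {"tx": 2.8, "ty": 0.7, "tz": -2.65, "spin": 0},
  {"tx": 2.8, "ty": 0.7, "tz": -2.65, "spin": 0},
  {"tx": 2.8, "ty": 0.7, "tz": -2.65, "spin": 0},
])

```text
time: 11.77
eef_pos: [570.5, -70.1, 306.6]
eef_rot: [[-0.142, 0.98, 0.139], [0.714, 0.199, -0.671], [-0.685, 0.004, -0.728]]
force: [1.2, -0.8, -0.0]
width: 0.002
gripper_force: 0.0
```

```bash
python3 -c "
from h import *
st()"
```

```text
t 11.77 jigpos [-15.6 545.3 288.6] tool x,y,z in jig: [[-0.728, 0.002, -0.685], [-0.001, 1.0, 0.004], [0.685, 0.003, -0.728]] q [ 14.2   2.2 109.3 -44.8  76.2  17.1] f [ 1.1  1.  -0. ] w 0.0
```

>>> carry_out([
  {"tx": 2.7, "ty": 0.1, "tz": -2.55, "spin": 0},
  {"tx": 2.7, "ty": 0.1, "tz": -2.55, "spin": 0},
  {"tx": 2.7, "ty": 0.1, "tz": -2.55, "spin": 0},
  {"tx": 2.7, "ty": 0.1, "tz": -2.55, "spin": 0},
  {"tx": 2.68, "ty": 0, "tz": 2.84, "spin": 0},
  {"tx": 2.68, "ty": 0, "tz": 2.84, "spin": 0},
  {"tx": 2.68, "ty": 0, "tz": 2.84, "spin": 0},
  {"tx": 2.68, "ty": 0, "tz": 2.84, "spin": 0},
  {"tx": 2.68, "ty": 0, "tz": 2.84, "spin": 0},
  {"tx": 0, "ty": 0, "tz": 0, "spin": 0},
  {"tx": 0, "ty": 0, "tz": 0, "spin": 0},
])

```text
time: 12.68
eef_pos: [543.9, 73.7, 109.5]
eef_rot: [[-0.147, 0.98, 0.134], [0.712, 0.199, -0.673], [-0.687, -0.004, -0.727]]
force: [1.1, 0.1, 0.5]
width: 0.005
gripper_force: 0.0
```

```bash
python3 -c "
from h import *
s=st()
im,d,K,R,p=grab('scene');cv2.imwrite('pics/s1.png',cv2.resize(im[100:300,150:430],None,fx=2.8,fy=2.8))"
```

```text
t 12.68 jigpos [-161.8  547.7   91.5] tool x,y,z in jig: [[-0.727, -0.003, -0.687], [-0.0, 1.0, -0.004], [0.687, -0.002, -0.727]] q [ 28.8  18.6 113.5 -44.   70.6  41.1] f [0.2 1.1 0.5] w 0.01
```

View pics/s1.png

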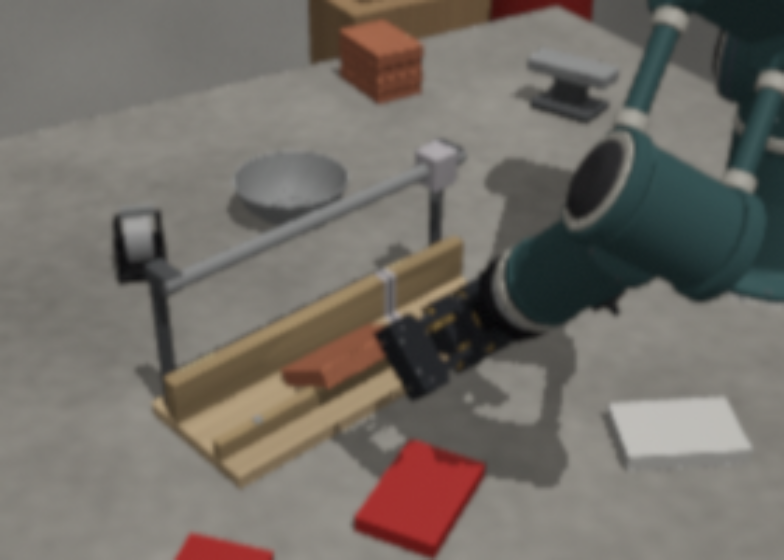

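>>> carry_out([
  {"tx": 0, "ty": 0.2, "tz": 2.5, "spin": 0},
  {"tx": 0, "ty": 0, "tz": 2.5, "spin": 0},
  {"tx": 0, "ty": 0, "tz": 2.4, "spin": 0},
  {"tx": 0, "ty": 0, "tz": 1.2, "spin": 0},
  {"tx": 0, "ty": 0, "tz": 0.9, "spin": 0},
  {"tx": 0, "ty": 0, "tz": 0, "spin": 0},
  {"tx": 0, "ty": 0, "tz": 0, "spin": 0},
])

```text
time: 13.32
eef_pos: [561.1, 11.3, 43.0]
eef_rot: [[-0.142, 0.98, 0.138], [0.714, 0.198, -0.671], [-0.685, 0.003, -0.728]]
force: [0.0, 0.2, 0.1]
width: 0.005
gripper_force: 0.0
```

```bash
python3 -c "
from h import *
s=st()"
```

```text
t 13.32 jigpos [-97.2 552.2  25. ] tool x,y,z in jig: [[-0.728, 0.003, -0.685], [0.0, 1.0, 0.003], [0.685, 0.002, -0.728]] q [ 22.5  23.1 116.5 -49.7  61.9  44.1] f [-0.1  0.1  0.1] w 0.01
```

>>> carry_out([
  {"tx": -0.5, "ty": 0, "tz": -0.03, "spin": 0},
  {"tx": -0.55, "ty": 0, "tz": -0.03, "spin": 0},
  {"tx": -0.55, "ty": 0, "tz": -0.03, "spin": 0},
  {"tx": -0.55, "ty": 0, "tz": -0.04, "spin": 0},
  {"tx": -0.55, "ty": 0, "tz": -0.04, "spin": 0},
  {"tx": -0.53, "ty": 0, "tz": 0.06, "spin": 0},
  {"tx": -0.53, "ty": 0, "tz": 0.06, "spin": 0},
  {"tx": -0.53, "ty": 0, "tz": 0.06, "spin": 0},
  {"tx": 0, "ty": 0, "tz": 0, "spin": 0},
])

```text
time: 14.07
eef_pos: [566.3, -20.8, 71.5]
eef_rot: [[-0.143, 0.98, 0.136], [0.713, 0.197, -0.672], [-0.686, 0.001, -0.728]]
force: [-0.1, 0.8, -1.4]
width: 0.008
gripper_force: 0.1
```

```bash
python3 -c "
from h import *
s=st()
im,d,K,R,p=grab('scene');cv2.imwrite('pics/s2.png',cv2.resize(im[170:270,190:330],None,fx=5,fy=5))"
```

```text
t 14.07 jigpos [-64.8 551.   53.5] tool x,y,z in jig: [[-0.728, 0.002, -0.686], [0.001, 1.0, 0.001], [0.686, 0.0, -0.728]] q [ 19.3  19.8 117.1 -50.2  62.1  40.1] f [-0.8  0.1 -1.4] w 0.01
```

View pics/s2.png

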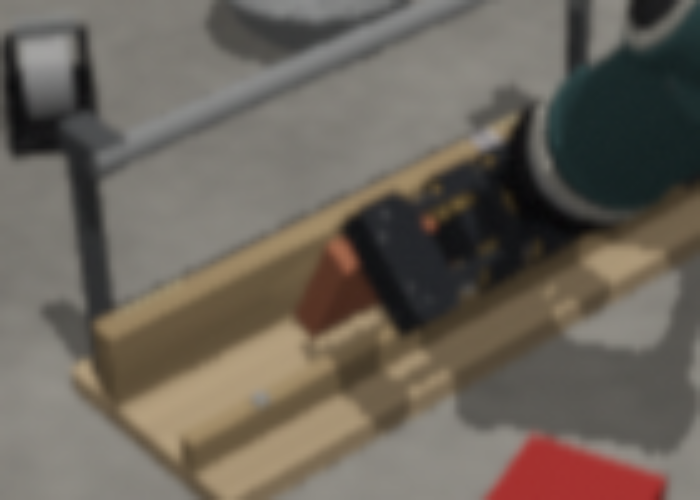

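The tile's trailing end (crop 330,285) now stands at about 60 degrees with the hand behind it, so the lift is working.

>>> carry_out([
  {"tx": -0.43, "ty": 0, "tz": 0.16, "spin": 0},
  {"tx": -0.43, "ty": 0, "tz": 0.16, "spin": 0},
  {"tx": -0.43, "ty": 0, "tz": 0.16, "spin": 0},
  {"tx": -0.43, "ty": 0, "tz": 0.16, "spin": 0},
  {"tx": -0.26, "ty": 0, "tz": 0.17, "spin": 0},
  {"tx": -0.26, "ty": 0, "tz": 0.17, "spin": 0},
  {"tx": -0.26, "ty": 0, "tz": 0.17, "spin": 0},
  {"tx": -0.26, "ty": 0, "tz": 0.17, "spin": 0},
  {"tx": -0.15, "ty": 0, "tz": 0.14, "spin": 0},
  {"tx": -0.15, "ty": 0, "tz": 0.14, "spin": 0},
  {"tx": -0.15, "ty": 0, "tz": 0.14, "spin": 0},
  {"tx": 0, "ty": 0, "tz": 0, "spin": 0},
])

```text
time: 15.12
eef_pos: [573.2, -54.6, 80.1]
eef_rot: [[-0.144, 0.98, 0.136], [0.714, 0.198, -0.672], [-0.686, 0.001, -0.728]]
force: [-0.6, 0.3, 0.4]
width: 0.005
gripper_force: 0.2
```

```bash
python3 -c "
from h import *
s=st()
im,d,K,R,p=grab('scene');cv2.imwrite('pics/s3.png',cv2.resize(im[170:270,190:330],None,fx=5,fy=5))"
```

```text
t 15.12 jigpos [-30.3 551.   62.1] tool x,y,z in jig: [[-0.728, 0.001, -0.686], [0.0, 1.0, 0.001], [0.686, 0.0, -0.728]] q [ 15.7  18.6 117.6 -51.7  60.7  37.7] f [-0.4 -0.6  0.4] w 0.01
```

View pics/s3.png

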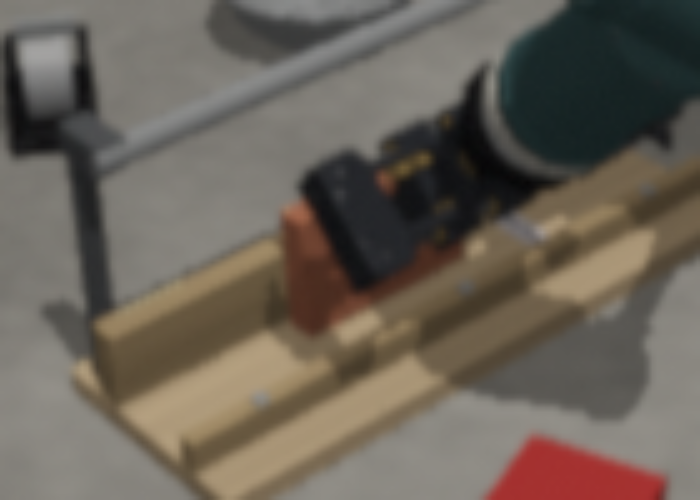

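>>> carry_out([
  {"tx": 0.87, "ty": 0, "tz": -0.82, "spin": 0},
  {"tx": 1.1, "ty": 0, "tz": 1.17, "spin": 0},
  {"tx": 1.1, "ty": 0, "tz": 1.17, "spin": 0},
  {"tx": -0.3, "ty": 0, "tz": 0.28, "spin": 0},
  {"tx": -0.3, "ty": 0, "tz": 0.28, "spin": 0},
  {"tx": -0.2, "ty": 0, "tz": 0.19, "spin": 0},
  {"tx": -0.15, "ty": 0, "tz": 0.14, "spin": 0},
  {"tx": -0.15, "ty": 0, "tz": 0.14, "spin": 0},
  {"tx": 0, "ty": 0, "tz": 0, "spin": 0},
])

```text
time: 15.92
eef_pos: [573.8, -55.5, 48.4]
eef_rot: [[-0.142, 0.98, 0.137], [0.717, 0.197, -0.669], [-0.683, 0.003, -0.731]]
force: [-5.5, 12.2, 3.7]
width: 0.002
gripper_force: 6.7
```

```bash
python3 -c "
from h import *
s=st()"
```

```text
t 15.92 jigpos [-29.3 551.4  30.4] tool x,y,z in jig: [[-0.731, 0.003, -0.683], [0.001, 1.0, 0.003], [0.683, 0.002, -0.731]] q [ 15.5  21.4 118.  -53.1  58.3  40.7] f [-13.1  -2.9   3.7] w 0.0
```

>>> carry_out([
  {"tx": 1.25, "ty": 0, "tz": -1.2, "spin": 0},
  {"tx": 1.3, "ty": 0, "tz": -1.2, "spin": 0},
  {"tx": 0, "ty": 2.9, "tz": 0, "spin": 0},
  {"tx": 0, "ty": 2.9, "tz": 0, "spin": 0},
  {"tx": 0, "ty": 2.9, "tz": 0, "spin": 0},
  {"tx": -0.96, "ty": 0, "tz": 1.36, "spin": 0},
  {"tx": -0.96, "ty": 0, "tz": 1.36, "spin": 0},
  {"tx": -0.96, "ty": 0, "tz": 1.36, "spin": 0},
  {"tx": 0, "ty": 0, "tz": 0, "spin": 0},
])

```text
time: 16.67
eef_pos: [661.9, -56.5, 38.6]
eef_rot: [[-0.142, 0.981, 0.135], [0.713, 0.196, -0.673], [-0.686, 0.001, -0.727]]
force: [-0.6, -0.7, 0.6]
width: 0.007
gripper_force: 0.0
```

```bash
python3 - <<'E'
from h import *
s=st()
im,d,K,R,p=grab('top');cv2.imwrite('pics/t2.png',cv2.resize(im[180:300,250:350],None,fx=5,fy=5,interpolation=cv2.INTER_CUBIC))
E
```

```text
t 16.67 jigpos [-10.9 637.7  20.6] tool x,y,z in jig: [[-0.727, 0.002, -0.686], [0.003, 1.0, 0.001], [0.686, -0.001, -0.727]] q [ 13.4  29.3 107.2 -52.9  59.3  37. ] f [ 0.5 -0.7  0.6] w 0.01
```

View pics/t2.png

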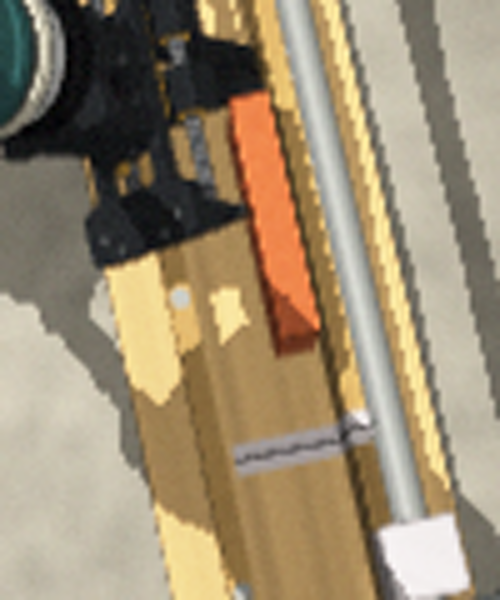

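```bash
python3 - <<'E'
from h import *
c=optics.get_calibration('top');K,R,p=[np.array(c[k]) for k in("K","attitude","position")]
f=lambda a,b,h:J(world(250+a/5-.4,180+b/5-.4,18+h,K,R,p)).round(1)
print("end foot",f(280,355,0),f(312,349,0),"line",f(250,456,0),f(300,446,0),f(320,441,0),"top lead?",f(283,308,80),f(318,325,80),"top trail",f(232,97,80),f(268,92,80), "line fence top",f(360,425,50))
E
```

```text
end foot [-20.5 492.2   0. ] [ -3.8 491.8   0. ] line [-46.6 444.8   0. ] [-20.6 444.6   0. ] [-10.1 445.    0. ] top lead? [-21.5 504.6  80. ] [ -6.9 493.1  80. ] top trail [-23.3 611.5  80. ] [ -5.5 610.4  80. ] line fence top [  5.7 444.8  50. ]
```

>>> carry_out([
  {"tx": 0.15, "ty": 0, "tz": -0.14, "spin": 0},
  {"tx": 0, "ty": -0.4, "tz": 0, "spin": 0},
  {"tx": 0, "ty": -0.4, "tz": 0, "spin": 0},
  {"tx": 0, "ty": -0.4, "tz": 0, "spin": 0},
  {"tx": 0, "ty": -0.4, "tz": 0, "spin": 0},
  {"tx": 0, "ty": -0.4, "tz": 0, "spin": 0},
  {"tx": 0, "ty": -0.4, "tz": 0, "spin": 0},
  {"tx": 0, "ty": -0.4, "tz": 0, "spin": 0},
  {"tx": 0, "ty": -0.4, "tz": 0, "spin": 0},
  {"tx": 0, "ty": -0.4, "tz": 0, "spin": 0},
  {"tx": 0, "ty": -0.3, "tz": 0, "spin": 0},
  {"tx": 0, "ty": -0.3, "tz": 0, "spin": 0},
  {"tx": 0, "ty": -0.3, "tz": 0, "spin": 0},
  {"tx": 0, "ty": -0.3, "tz": 0, "spin": 0},
  {"tx": 0, "ty": 0, "tz": 0, "spin": 0},
  {"tx": 0, "ty": 0, "tz": 0, "spin": 0},
])

```text
time: 18.05
eef_pos: [614.1, -61.5, 38.3]
eef_rot: [[-0.144, 0.98, 0.136], [0.713, 0.198, -0.672], [-0.686, 0.001, -0.728]]
force: [2.2, 1.1, 2.8]
width: 0.008
gripper_force: 1.4
```

```bash
python3 - <<'E'
from h import *
s=st()
im,d,K,R,p=grab('top');cv2.imwrite('pics/t3.png',cv2.resize(im[190:290,260:340],None,fx=6,fy=6,interpolation=cv2.INTER_CUBIC))
E
```

```text
t 18.05 jigpos [-15.4 589.8  20.3] tool x,y,z in jig: [[-0.728, 0.001, -0.686], [0.0, 1.0, 0.001], [0.686, 0.0, -0.728]] q [ 14.   25.5 113.4 -53.8  58.1  39.4] f [-0.7  2.4  2.8] w 0.01
```

View pics/t3.png

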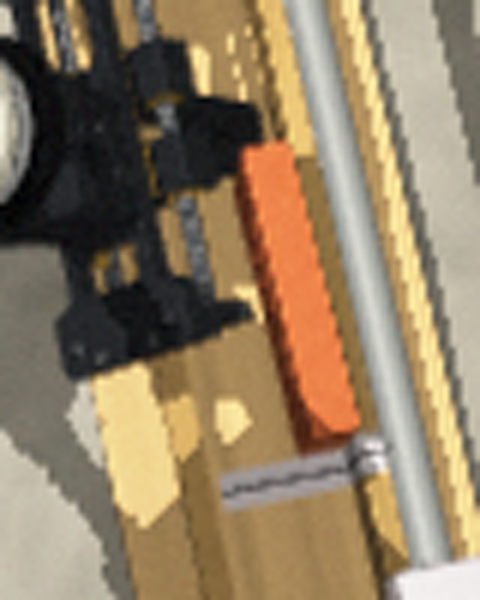

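```bash
python3 - <<'E'
from h import *
c=optics.get_calibration('top');K,R,p=[np.array(c[k]) for k in("K","attitude","position")]
f=lambda a,b,h:J(world(260+a/6-.42,190+b/6-.42,18+h,K,R,p)).round(1)
print("end foot",f(303,453,0),f(345,444,0),"line",f(250,489,0),f(300,478,0),f(340,470,0),"top trail",f(243,149,80),f(291,142,80),"top lead right",f(358,427,80))
E
```

```text
end foot [-17.4 453.6   0. ] [  0.9 453.7   0. ] line [-42.7 443.3   0. ] [-20.9 443.5   0. ] [ -3.6 443.3   0. ] top trail [-21.8 571.8  80. ] [ -2.2 570.7  80. ] top lead right [ -1.3 452.4  80. ]
```

>>> carry_out([
  {"tx": 0, "ty": -0.2, "tz": 0, "spin": 0},
  {"tx": 0, "ty": -0.2, "tz": 0, "spin": 0},
  {"tx": 0, "ty": -0.2, "tz": 0, "spin": 0},
  {"tx": 0, "ty": -0.2, "tz": 0, "spin": 0},
  {"tx": 0, "ty": 0, "tz": 0, "spin": 0},
  {"tx": 0, "ty": 0, "tz": 0, "spin": 0},
])

```text
time: 18.6
eef_pos: [606.2, -63.0, 38.1]
eef_rot: [[-0.144, 0.98, 0.136], [0.714, 0.198, -0.672], [-0.686, 0.0, -0.728]]
force: [2.8, 2.2, 1.4]
width: 0.005
gripper_force: 1.6
```

```bash
python3 - <<'E'
from h import *
s=st()
im,d,K,R,p=grab('top');cv2.imwrite('pics/t4.png',cv2.resize(im[240:290,290:340],None,fx=12,fy=12,interpolation=cv2.INTER_CUBIC))
E
```

```text
t 18.6 jigpos [-15.5 581.7  20.1] tool x,y,z in jig: [[-0.728, 0.0, -0.686], [0.0, 1.0, 0.0], [0.686, 0.0, -0.728]] q [ 14.   24.9 114.4 -54.   57.9  39.8] f [-1.6  3.2  1.4] w 0.01
```

View pics/t4.png

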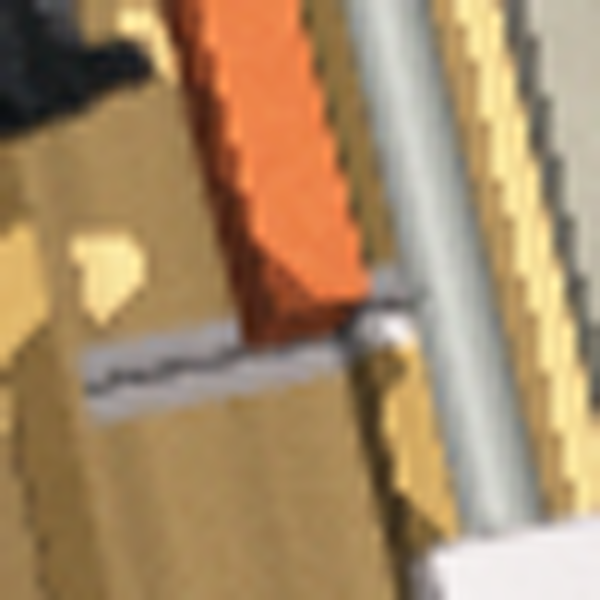

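The leading end's foot lies at (295,340), about 9 crop pixels (2 mm) short of the line at (295,350). The tile is upright and flush with the fence. One small push remains.

>>> carry_out([
  {"tx": 0, "ty": -0.1, "tz": 0, "spin": 0},
  {"tx": 0, "ty": -0.07, "tz": 0, "spin": 0},
  {"tx": 0, "ty": 0, "tz": 0, "spin": 0},
  {"tx": 0, "ty": 0, "tz": 0, "spin": 0},
  {"tx": 0, "ty": 0.5, "tz": 0, "spin": 0},
  {"tx": 0, "ty": 2, "tz": 0, "spin": 0},
  {"tx": 0, "ty": 2, "tz": 0, "spin": 0},
  {"tx": 1.5, "ty": 0, "tz": -2, "spin": 0},
  {"tx": 1.5, "ty": 0, "tz": -2.5, "spin": 0},
  {"tx": 1.5, "ty": 0, "tz": -2.5, "spin": 0},
  {"tx": 1.5, "ty": 0, "tz": -2.5, "spin": 0},
  {"tx": 1.5, "ty": 0, "tz": -2.5, "spin": 0},
  {"tx": 1.5, "ty": 0, "tz": -2.5, "spin": 0},
  {"tx": 0, "ty": 0, "tz": -3, "spin": 0},
  {"tx": 0, "ty": 0, "tz": -3, "spin": 0},
  {"tx": 0, "ty": 0, "tz": 0, "spin": 0},
  {"tx": 0, "ty": 0, "tz": 0, "spin": 0},
])

```text
time: 20.07
eef_pos: [607.8, 148.6, 125.8]
eef_rot: [[-0.144, 0.98, 0.137], [0.714, 0.199, -0.671], [-0.685, 0.001, -0.728]]
force: [-0.2, 0.0, 0.4]
width: 0.005
gripper_force: 0.0
```

```bash
python3 - <<'E'
from h import *
s=st()
im,d,K,R,p=grab('top');im2=grab('scene')[0]
a=cv2.resize(im[240:290,290:340],(550,550),interpolation=cv2.INTER_CUBIC);b=cv2.resize(im2[190:270,220:320],(240,192))
c=cv2.resize(im[190:290,250:350],(240,240));o=np.zeros((550,790,3),np.uint8);o[:,:550]=a;o[:192,550:]=b;o[200:440,550:]=c
cv2.imwrite('pics/t5.png',o)
E
```

```text
t 20.07 jigpos [-222.6  625.2  107.8] tool x,y,z in jig: [[-0.728, 0.0, -0.685], [-0.001, 1.0, 0.001], [0.685, 0.001, -0.728]] q [ 31.8  25.7 100.9 -41.5  75.8  39.2] f [-0.1 -0.2  0.4] w 0.01
```

View pics/t5.png

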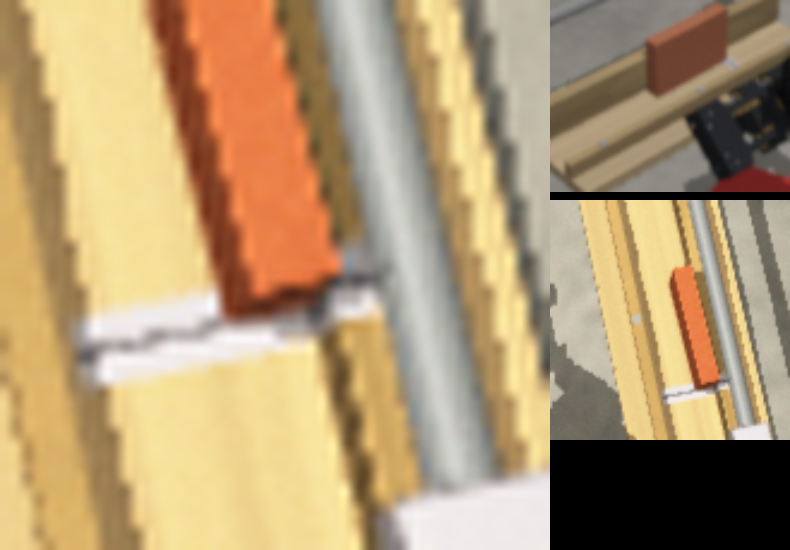

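The leading end's foot, (232,318) to (325,300), now lies on the scribed line. The tile stands upright and flush with the fence, and the arm is clear of it.

```bash
python3 -c "
from workcell import bot
print(bot.job_done())"
```

```text
the job is handed in; nothing more can be done
None
```

The job is handed in at about 20 s of the allowed 64 s: in the last pictures the tile stands upright and flat against the fence, its leading end on the scribed line (to about 1 mm), with the arm clear and the bowl, dispenser and spool never approached.

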